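# Set out the spacer sleeves by length in the station trays

### The job

Pick out the three plain grey spacer sleeves from the small parts on the bench and set them out for the assembly stations: the shortest in the red tray, the middle-sized one in the yellow tray and the longest in the green tray. Each sleeve shall stand upright on the floor of its tray, in the middle. Leave the brass fitting and the white nylon bush where they are.

Things in the scene. Friction and masses are not known exactly. Their poses are not given: they have to be found in the camera images.
- sleeve_a: the shortest of the three plain grey steel spacer sleeves: a loose upright tube 20 mm in outer diameter, 20 mm tall, 5 mm wall; origin at the centre of its underside, z up along its axis
- sleeve_b: the middle-sized of the three plain grey steel spacer sleeves: a loose upright tube 28 mm in outer diameter, 36 mm tall, 5 mm wall; origin at the centre of its underside, z up along its axis
- sleeve_c: the longest of the three plain grey steel spacer sleeves: a loose upright tube 36 mm in outer diameter, 52 mm tall, 5 mm wall; origin at the centre of its underside, z up along its axis
- tray_red: red plastic station tray, open, square, fixed to the bench: 64 x 64 mm outside, 58 x 58 mm inside, walls 3 mm thick and 12 mm high from the bench, inner floor 3 mm above the bench; origin at its centre on the bench, z up, sides along x and y
- tray_yellow: yellow plastic station tray, open, square, fixed to the bench: 64 x 64 mm outside, 58 x 58 mm inside, walls 3 mm thick and 12 mm high from the bench, inner floor 3 mm above the bench; origin at its centre on the bench, z up, sides along x and y
- tray_green: green plastic station tray, open, square, fixed to the bench: 64 x 64 mm outside, 58 x 58 mm inside, walls 3 mm thick and 12 mm high from the bench, inner floor 3 mm above the bench; origin at its centre on the bench, z up, sides along x and y
- brass_fitting: loose brass hose fitting lying on the bench, 39 mm long (its y axis), 17 mm wide, 15 mm high; origin at the centre of its underside; not part of the job
- nylon_bush: loose white nylon bush standing on the bench, 22 mm in diameter, 12 mm high; origin at the centre of its underside; not part of the job. Right of the work, beside it, is the fixed torque arm to keep the elbow clear of: rails at y = 0.04 to 0.10, z = 0.65 to 0.72, from x = 0.40 back, and a power screwdriver hanging at x = 0.26 to 0.40, y = 0.03 to 0.12, z = 0.46 to 0.80

How it is judged:
By the outcome, as a careful person would: the job done as asked, in the order asked, and still so for the second after the job is handed in, with the robot touching nothing.
It also fails if it takes over 83 s, if anything falls off the work surface, if the arm or the gripper's body presses on something with over 40 N, if the wrist force passes 120 N, or if a joint passes its speed limit or range.

### The arm

A 6-joint arm with a two-finger parallel gripper is mounted at the origin on a cart in front of the work surface, level with it; the furniture and walls round the work are solid. World frame = base frame: x ahead of the robot, y to its left, z up, the work surface at z = 0. Lengths are in m, angles in rad, forces in N, time in s.
With the tool pointing down it reaches from about 0.325 to 0.85 m from the base axis. Payload 15.5 kg.
Tool frame: the origin (TCP) lies midway between the tips of the shut fingers; the grasp point (between the pads) lies manip.pinch_z behind it (manip.pinch_z is the distance from the TCP to the grasp point, in m); z points along the fingers, y is the line along which they close (so a half turn about z gives the same grasp; the last joint's range is limited). The gripper opens to 91 mm and grips with 3 to 60 N. Pads are 32 mm wide; open, the fingers measure 118 mm over their backs; the gripper's body (76 mm by 178 mm) begins 60 mm behind the grasp point.
Start: joints at [1.01, 0.494, 1.345, -0, 1.302, -0.096], TCP at [0.281, 0.558, 0.214] pointing down, gripper open.
Joint ranges: [-2.91, 2.91], [-0.82, 2.16], [0.22, 2.67], [-1.22, 4.37], [0.12, 2.79], [-3.08, 3.08]. Speed limits (rad/s): [1.89, 1.89, 2.57, 3.01, 3.01, 3.01].

### API

Orientations are given as a rotation vector (axis times angle).
In Python, from plant import manip, optics, models gives the robot as it stands.
- The arm moves only by the tool carry_out, never from a script. Its argument "plan" is a list of rows, each an object with "dp": the shift along the tool's x, y, z in m, a list of three; "delta_rot": the turn, a rotation vector about the tool's x, y, z in rad, a list of three; "fingers": the opening, from 0 (shut) to 1 (fully open). In form: [{"dp": [dx, dy, dz], "delta_rot": [ax, ay, az], "fingers": fingers}, ...]. A call has 1 to 5 rows; each row is the pose to reach, as a shift and turn from the pose commanded when the call began, along the tool's axes at that moment; what a row does not reach only later rows make up. A row lasts 1/12 s, in which the tool goes at most 41.7 mm and 7.16 degrees, less where a joint would pass 70% of its speed; a pose out of reach is approached as far as the arm can. A call with a gripper value outside its range is refused whole. The fingers move at their own pace and stop on an object; the grip force is fixed at half the most. Time passes only in rows, so rows that repeat a pose let the fingers close. It gives the time, the measured TCP pose, the force, the opening and the grip force at its end, in the units of the state.
- manip.read_state(): the state, without advancing time (a new reading comes with each control period).
- optics.read_camera(name): name is "side" or "top" or "wrist"; returns a dict with "frame" (400x640x3 uint8, red, green, blue), "fx", "fy", "cx", "cy" (pixels), "T" (4x4, takes a point from camera to world coordinates). Camera axes: x right, y down, z forward; pixel columns grow to the right and rows downward; lengths in m; the calibration is good to about 2 mm. A picture is of the moment at which its call begins. There is no depth.
- manip.job_done(): hands the job in; it is judged then, once.
Trained networks look in a picture, given as the dict that the camera call returned (one of the last four; its "shot" number tells which), for a name from the list of things; names that differ only in an ending like _2 or _b are one class to them, and where a whole thing is asked for, a point or a joint stands for the part that bears it (a point fixed in the world has none). Each returns a list of dicts, best first, with "confidence" (0 to 1); they miss things now and then, are a little off and sometimes report something else, mostly with a low value. They report only what shows in the picture. A call takes as long as a camera call.
- models.boxes_of(picture, label): "xyz" ([x, y, z] in m, in the coordinates of the camera as it stood for that picture, good to about 4 mm: the middle of the surface that is visible of it).
- models.silhouettes(picture, label): "mask" (400x640 bool, what is visible of it).
- models.mark_of(picture, label): "xyz" ([x, y, z] in m, in the coordinates of the camera as it stood for that picture, good to about 4 mm: a listed point, or the origin of a listed thing).
The state is a dict: "t": time; "joints": joint angles; "joint_velocities": joint speeds; "joint_efforts": joint torques, N m; "tool_pos": TCP position; "eef_rot": TCP orientation; "ft_force": force on the tool from outside, world axes, zero at the start; "torque": the same for the moment, N m; "opening": opening from 0.0 (shut) to 1.0 (fully open); "finger_force": force on a finger pad.
Only numpy, scipy, OpenCV 4.12 (cv2) and the standard library are available. Lean on these libraries where they do the work, as an engineer would, in place of code of your own. Each camera call takes 0.05 s, during which the arm holds its last target. There are 200 camera calls.

## Working session

There is one attempt and no reset: what is moved stays moved. The work goes in short steps, Python scripts to look and compute and a tool call to move; the robot and the scene stay as the last step left them, time stands still between calls to the robot, and variables do not carry over. Pictures are saved under pics/ and viewed, at most 18 in all, crops included, and the job is handed in when it is done.

Besides the shell and the picture viewer there is one more tool, called after "Emit:" by a JSON object that holds its "api" and its "payload". carry_out: Moves the arm, as the interface text tells. Its arguments: {"type":"object","properties":{"plan":{"type":"array","items":{"type":"object","properties":{"dp":{"type":"array","items":{"type":"number"}},"delta_rot":{"type":"array","items":{"type":"number"}},"fingers":{"type":"number"}}}}},"required":["plan"]}

```bash
ls; mkdir -p pics
cat > h.py <<'E'
import numpy as np, cv2
from plant import manip, optics, models
from scipy.spatial.transform import Rotation as R
def W(p,x): return (p["T"]@np.r_[x,1])[:3]
def ray(p,u,v,z):
    d=p["T"][:3,:3]@np.array([(u-p["cx"])/p["fx"],(v-p["cy"])/p["fy"],1]); o=p["T"][:3,3]
    return o+d*(z-o[2])/d[2]
def px(p,w):
    c=np.linalg.inv(p["T"])@np.r_[w,1]; return p["fx"]*c[0]/c[2]+p["cx"],p["fy"]*c[1]/c[2]+p["cy"]
def save(p,n): cv2.imwrite("pics/"+n,p["frame"][:,:,::-1])
np.set_printoptions(precision=4,suppress=True)
E
python3 - <<'E'
from h import *
s=manip.read_state()
for k,v in s.items(): print(k,v)
print(manip.pinch_z)
for c in ["top","side"]:
    p=optics.read_camera(c); save(p,c+"0.png"); print(c,p["T"],p["fx"])
    for n in ["sleeve_a","sleeve_b","sleeve_c","tray_red","tray_yellow","tray_green","brass_fitting","nylon_bush"]:
        print(n,[(np.round(W(p,d["xyz"]),3).tolist(),round(d["confidence"],2)) for d in models.mark_of(p,n)])
E
```

```text
pics
t 0.0
joints [ 1.0095  0.4941  1.3461  0.      1.3025 -0.0955]
joint_velocities [-0.0002  0.0005 -0.0004  0.0003 -0.003  -0.0008]
joint_efforts [  0.0016 -87.8807 -38.1873   0.0708   0.0532   0.    ]
tool_pos [0.2805 0.5581 0.2134]
eef_rot [-0.725  -3.0564  0.0017]
ft_force [-0.9379  0.5464 -0.0219]
torque [-0.0326 -0.0222 -0.0104]
finger_force 0.0
opening 0.9977746822640016
0.0188
top [[ 0.0579 -0.9747  0.216   0.358 ]
 [-0.9983 -0.0577  0.0075  0.2738]
 [ 0.0051 -0.2161 -0.9764  0.8576]
 [ 0.      0.      0.      1.    ]] 512.6486504472003
sleeve_a [([0.449, 0.404, 0.001], 0.59), ([0.541, 0.333, 0.004], 0.57), ([0.543, 0.245, 0.001], 0.5)]
sleeve_b [([0.449, 0.404, 0.001], 0.59), ([0.541, 0.333, 0.004], 0.57), ([0.543, 0.245, 0.001], 0.5)]
sleeve_c [([0.449, 0.404, 0.001], 0.59), ([0.541, 0.333, 0.004], 0.57), ([0.543, 0.245, 0.001], 0.5)]
tray_red [([0.442, 0.282, 0.002], 0.83)]
tray_yellow [([0.544, 0.43, 0.002], 0.67)]
tray_green [([0.64, 0.276, 0.004], 0.69)]
brass_fitting [([0.661, 0.366, 0.0], 0.68)]
nylon_bush [([0.615, 0.142, 0.001], 0.51)]
side [[ 0.9563 -0.1643  0.2417  0.338 ]
 [-0.292  -0.571   0.7672 -0.3617]
 [ 0.012  -0.8043 -0.5941  0.5338]
 [ 0.      0.      0.      1.    ]] 382.07761084181425
sleeve_a [([0.443, 0.409, -0.0], 0.86), ([0.537, 0.244, -0.001], 0.77), ([0.544, 0.337, 0.003], 0.63), ([0.439, 0.283, 0.002], 0.52)]
sleeve_b [([0.443, 0.409, -0.0], 0.86), ([0.537, 0.244, -0.001], 0.77), ([0.544, 0.337, 0.003], 0.63), ([0.439, 0.283, 0.002], 0.52)]
sleeve_c [([0.443, 0.409, -0.0], 0.86), ([0.537, 0.244, -0.001], 0.77), ([0.544, 0.337, 0.003], 0.63), ([0.439, 0.283, 0.002], 0.52)]
tray_red [([0.442, 0.286, -0.001], 0.91), ([0.539, 0.247, -0.0], 0.75)]
tray_yellow [([0.547, 0.432, 0.0], 0.58)]
tray_green [([0.649, 0.277, -0.001], 0.87), ([0.543, 0.337, 0.0], 0.59)]
brass_fitting [([0.659, 0.369, -0.002], 0.43)]
nylon_bush [([0.616, 0.144, 0.004], 0.46)]
```

View pics/top0.png

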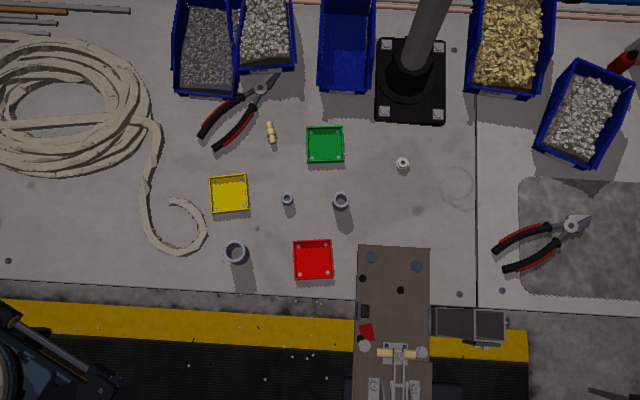

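View pics/side0.png

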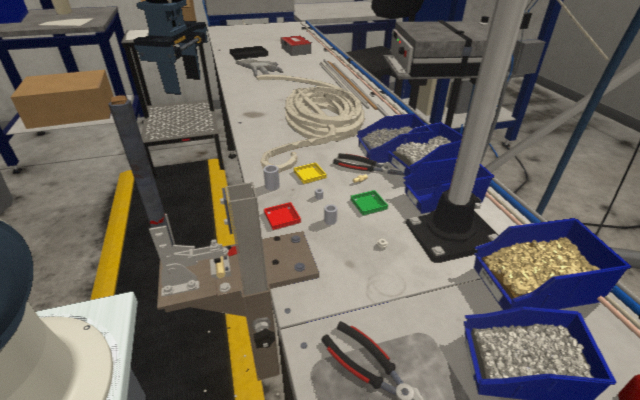

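The top view shows the trays: red at px (313,259), yellow at (228,193), green at (325,145). It also shows sleeve c at (236,252), a at (287,199), b at (341,201), the brass fitting at (270,132) and the bush at (402,163). The side view agrees. Next I'll refine the positions from the masks and see what geometry `manip` offers.

Run:
```python
from h import *
print([x for x in dir(manip) if x[0]!='_'],[x for x in dir(optics) if x[0]!='_'])
hts=dict(sleeve=None,tray_red=.012,tray_yellow=.012,tray_green=.012)
for c in ["top","side"]:
    p=optics.read_camera(c)
    for n in ["tray_red","tray_yellow","tray_green","sleeve_a"]:
        for d in models.silhouettes(p,n):
            m=d["mask"].astype(np.uint8); v,u=np.nonzero(m)
            if n=="sleeve_a":
                print(c,n,round(d["confidence"],2),m.sum(),"bbox",u.min(),u.max(),v.min(),v.max(),[ray(p,u.mean(),v.mean(),h/2)[:2].round(4).tolist() for h in(.02,.036,.052)])
            else:
                print(c,n,round(d["confidence"],2),m.sum(),ray(p,u.mean(),v.mean(),.008)[:2])
p=optics.read_camera("wrist");save(p,"w0.png");print(p["T"],p["fx"])
p=optics.read_camera("top")
for uv in [(358,246),(430,248),(520,360)]: print(uv,ray(p,*uv,0))
```

```text
['IKError', 'job_done', 'pinch_z', 'read_state'] ['read_camera']
top tray_red 0.83 1498 [0.4429 0.2838]
top tray_yellow 0.79 1454 [0.5455 0.4334]
top tray_green 0.69 1408 [0.6431 0.2745]
top sleeve_a 0.69 115 bbox 281 292 193 205 [[0.5415, 0.3334], [0.5398, 0.3328], [0.5381, 0.3323]]
top sleeve_a 0.59 296 bbox 223 248 241 264 [[0.4448, 0.4124], [0.444, 0.4111], [0.4432, 0.4097]]
top sleeve_a 0.53 236 bbox 332 349 192 211 [[0.5432, 0.2428], [0.5415, 0.2431], [0.5397, 0.2434]]
side tray_red 0.61 700 [0.4423 0.2803]
side tray_yellow 0.91 411 [0.5447 0.4288]
side tray_green 0.69 620 [0.6413 0.2715]
side sleeve_a 0.58 67 bbox 315 322 189 198 [[0.5412, 0.3343], [0.5381, 0.3236], [0.535, 0.313]]
side sleeve_a 0.55 365 bbox 263 278 165 190 [[0.4463, 0.4322], [0.4447, 0.4201], [0.443, 0.408]]
[[ 0.4495  0.8575  0.2501  0.209 ]
 [ 0.8933 -0.4311 -0.1273  0.5928]
 [-0.0014  0.2806 -0.9598  0.3851]
 [ 0.      0.      0.      1.    ]] 359.7721915756438
(358, 246) [0.47   0.2092 0.    ]
(430, 248) [0.4737 0.0883 0.    ]
(520, 360) [ 0.3018 -0.058   0.    ]
```

View pics/w0.png

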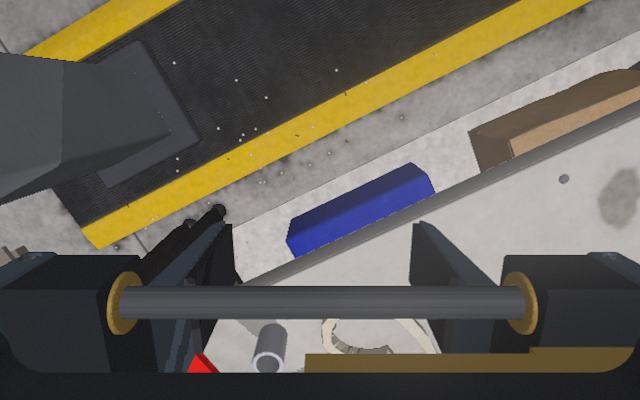

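```bash
cat >> h.py <<'E'
RY=np.array([[-1,0,0],[0,1,0],[0,0,-1.]]).T   # closing along world y
RX=np.array([[0,1,0],[1,0,0],[0,0,-1.]]).T    # closing along world x
def goal(xyz,Rt):
    s=manip.read_state(); Rc=R.from_rotvec(s["eef_rot"])
    dp=Rc.inv().apply(np.array(xyz)-s["tool_pos"]); r=(Rc.inv()*R.from_matrix(Rt)).as_rotvec()
    print("dp",dp.round(4),"rot",r.round(4),"deg",np.degrees(np.linalg.norm(r)).round(1))
E
python3 - <<'E'
from h import *
goal((.5415,.334,.13),RX); goal((.5415,.334,.13),RY)
p=optics.read_camera("top");q=optics.read_camera("side")
P=lambda c:np.diag([1,1,1])@np.array([[c["fx"],0,c["cx"]],[0,c["fy"],c["cy"]],[0,0,1]])@np.linalg.inv(c["T"])[:3]
def tri(a,b):
    X=cv2.triangulatePoints(P(p),P(q),np.float32(a),np.float32(b)).ravel();X=X[:3]/X[3];print(a,b,X.round(3),np.round(px(p,X)-np.array(a),0),np.round(px(q,X)-np.array(b),0))
tri((417,266),(300,267)); tri((364,251),(293,239)); tri((358,246),(300,233)); tri((430,248),(318,272))
import cv2
cv2.imwrite("pics/c.png",np.hstack([cv2.resize(p["frame"][230:400,330:500],(400,400)),cv2.resize(q["frame"][80:400,140:340],(250,400))])[:,:,::-1])
E
```

```text
dp [-0.3338 -0.0834  0.0839] rot [-0.     0.     1.105] deg 63.3
dp [-0.3338 -0.0834  0.0839] rot [-0.      0.     -0.4658] deg 26.7
(417, 266) (300, 267) [0.441 0.113 0.018] [ 0. -0.] [-0.  0.]
(364, 251) (293, 239) [0.457 0.2   0.009] [-0.  3.] [ 4. -1.]
(358, 246) (300, 233) [0.468 0.21  0.011] [-0.  1.] [ 1. -0.]
(430, 248) (318, 272) [0.471 0.092 0.018] [-0.  0.] [ 0. -0.]
```

View pics/c.png

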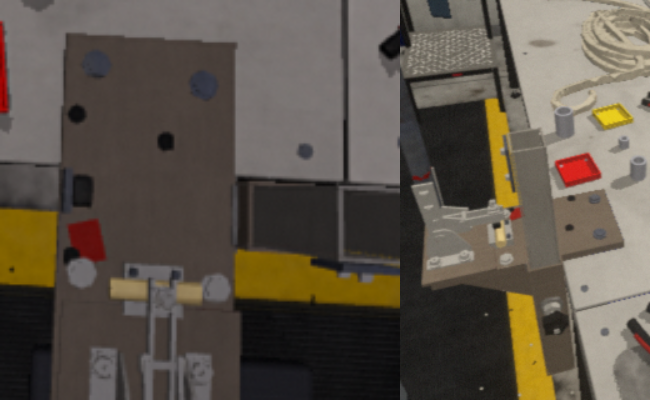

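The fixture plate is only about 18 mm thick, at y < 0.21, so closing along y works for every pick. I'll move above sleeve a.

Emit:
{"api": "carry_out", "payload": {"plan": [{"dp": [-0.04, -0.01, 0], "delta_rot": [0, 0, -0.12], "fingers": 0.5}, {"dp": [-0.08, -0.02, 0.0], "delta_rot": [0, 0, -0.24], "fingers": 0.5}, {"dp": [-0.12, -0.03, 0.0], "delta_rot": [0, 0, -0.36], "fingers": 0.5}, {"dp": [-0.16, -0.04, 0.01], "delta_rot": [0, 0, -0.466], "fingers": 0.5}, {"dp": [-0.2, -0.05, 0.02], "delta_rot": [0, 0, -0.466], "fingers": 0.5}]}}

```text
t: 2.02
tool_pos: [0.4278, 0.4322, 0.1977]
eef_rot: [-0.013, 3.14, 0.002]
ft_force: [0.2, -0.4, 0.5]
opening: 0.666
finger_force: 0.0
```

Run:
```python
from h import *
s=manip.read_state(); print(s["t"],s["joints"],s["tool_pos"],s["opening"])
goal((.5415,.334,.13),RY)
```

```text
2.0167 [ 0.6923  0.4843  1.4113  0.0001  1.2442 -0.8871] [0.4278 0.4322 0.1977] 0.6659266483006769
dp [-0.1128 -0.0992  0.0677] rot [0.0012 0.0013 0.0086] deg 0.5
```

Emit:
{"api": "carry_out", "payload": {"plan": [{"dp": [-0.03, -0.025, 0.01], "delta_rot": [0, 0, 0], "fingers": 0.5}, {"dp": [-0.06, -0.05, 0.025], "delta_rot": [0, 0, 0], "fingers": 0.5}, {"dp": [-0.085, -0.075, 0.043], "delta_rot": [0, 0, 0], "fingers": 0.5}, {"dp": [-0.105, -0.0895, 0.063], "delta_rot": [0, 0, 0], "fingers": 0.5}, {"dp": [-0.105, -0.0895, 0.063], "delta_rot": [0, 0, 0], "fingers": 0.5}]}}

```text
t: 2.43
tool_pos: [0.5338, 0.3394, 0.1305]
eef_rot: [-0.005, -3.139, 0.004]
ft_force: [-1.1, -1.6, -0.2]
opening: 0.498
finger_force: 0.0
```

Run:
```python
from h import *
s=manip.read_state(); print(s["t"],s["joints"],s["tool_pos"],s["opening"])
p=optics.read_camera("wrist"); save(p,"w1.png")
for d in models.silhouettes(p,"sleeve_a"):
    v,u=np.nonzero(d["mask"]); print(round(d["confidence"],2),u.mean(),v.mean(),ray(p,u.mean(),v.mean(),.01))
for d in models.mark_of(p,"sleeve_a"): print(round(d["confidence"],2),W(p,d["xyz"]))
goal((.5415,.334,.13),RY)
```

```text
2.4333 [ 0.4726  0.5905  1.416  -0.0011  1.1385 -1.0943] [0.5338 0.3394 0.1305] 0.49799805788838075
0.85 204.42816702052372 202.32979476291578 [0.5426 0.2376 0.01  ]
0.66 420.86087295401404 74.92439594699923 [0.4408 0.4138 0.01  ]
0.57 315.5270541082164 199.67935871743487 [0.5405 0.332  0.01  ]
0.92 [ 0.5415  0.241  -0.0015]
0.83 [0.5399 0.3285 0.0008]
0.56 [ 0.4429  0.4092 -0.0011]
dp [-0.0101 -0.0095  0.0042] rot [ 0.     -0.0004 -0.0003] deg 0.0
```

View pics/w1.png

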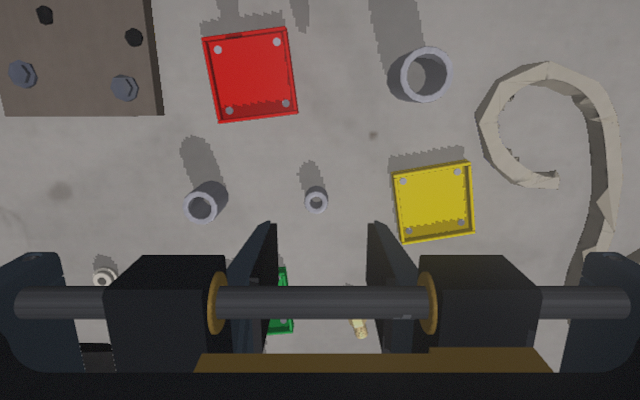

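The wrist view has sleeve a at px (315,200), b at (202,207), c at (422,75), red at (250,75) and yellow at (433,202). I'll check how noisy the readings are and fit the arm geometry.

```bash
cat > look.py <<'E'
from h import *
import sys
def look(name="wrist"):
    p=optics.read_camera(name)
    for n in sys.argv[1:]:
        for d in models.silhouettes(p,n):
            if d["confidence"]<.45: continue
            v,u=np.nonzero(d["mask"])
            print(name,n,round(d["confidence"],2),(u.mean().round(1),v.mean().round(1)),len(u),[ray(p,u.mean(),v.mean(),z)[:2].round(4).tolist() for z in ((.008,) if "tray" in n else (.01,.018,.026))])
    return p
if __name__=="__main__":
    for c in ["wrist","top"]: look(c)
    s=manip.read_state(); print(round(s["t"],2),s["joints"],s["tool_pos"],s["opening"],s["finger_force"],s["ft_force"])
E
python3 look.py sleeve_a tray_red
python3 - <<'E'
from h import *
for i in range(3):
    optics.read_camera("top"); print(manip.read_state()["tool_pos"])
from scipy.optimize import least_squares
D=[((1.0095,.4941,1.3461),(.2805,.5581,.2134)),((.6923,.4843,1.4113),(.4278,.4322,.1977)),((.4726,.5905,1.416),(.5338,.3394,.1305))]
def f(x):
    L1,L2,a,h=x;o=[]
    for (j1,j2,j3),t in D:
        r=np.sqrt(t[0]**2+t[1]**2-.0596**2);A=j2+j3
        o+=[a+L1*np.sin(j2)+L2*np.sin(A)-r,h+L1*np.cos(j2)+L2*np.cos(A)-t[2]]
    return o
r=least_squares(f,[.45,.4,0,0]);print(r.x,r.fun)
E
```

```text
wrist sleeve_a 0.95 (np.float64(201.1), np.float64(203.3)) 1404 [[0.5428, 0.238], [0.5403, 0.2408], [0.5379, 0.2436]]
wrist sleeve_a 0.88 (np.float64(413.8), np.float64(78.5)) 2339 [[0.441, 0.4136], [0.4412, 0.4117], [0.4415, 0.4097]]
wrist sleeve_a 0.86 (np.float64(310.5), np.float64(200.6)) 490 [[0.5404, 0.3321], [0.538, 0.3323], [0.5356, 0.3326]]
wrist tray_red 0.66 (np.float64(246.0), np.float64(77.1)) 7271 [[0.4397, 0.2823]]
2.88 [ 0.4806  0.5843  1.415   0.      1.1413 -1.0916] [0.5312 0.3442 0.1347] 0.4962742518072269 0.0 [-0.1161  0.3885 -0.1887]
[0.5313 0.344  0.1346]
[0.5313 0.3439 0.1345]
[0.5314 0.3438 0.1344]
[ 0.4267  0.4062  0.0245 -0.0523] [-0.0034  0.0018  0.0029 -0.002   0.0005  0.0002]
```

Run:
```python
from h import *
p=optics.read_camera("side"); q=optics.read_camera("top")
cv2.imwrite("pics/s2.png",cv2.resize(np.vstack([p["frame"],q["frame"]])[:,:,::-1],(480,600)))
```

```text
(no output)
```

View pics/s2.png

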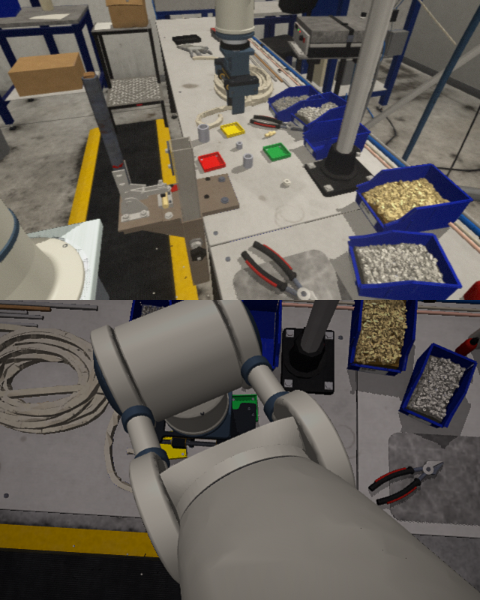

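The forearm is bulky, and pointing straight down at the low-azimuth spots (b, red, green) would bring it near the screwdriver. I'll lean the tool about its closing axis, with the wrist towards +y. The sleeves stay upright that way and joint 1 stays larger.

```bash
cat >> h.py <<'E'
def Rl(phi,t):  # lean wrist toward azimuth phi (deg) by t (deg); closing axis horizontal, perpendicular
    f,t=np.radians([phi,t]); l=np.array([np.cos(f),np.sin(f),0]); k=np.array([0,0,1.])
    z=-np.sin(t)*l-np.cos(t)*k; x=np.cos(t)*l-np.sin(t)*k
    return np.c_[x,np.cross(z,x),z]
E
python3 - <<'E'
from h import *
goal((.541,.333,.08),Rl(90,15))
E
```

```text
dp [-0.0095 -0.0106  0.0542] rot [ 0.2057 -0.2054  1.5615] deg 91.0
```

Emit:
{"api": "carry_out", "payload": {"plan": [{"dp": [0, 0, 0], "delta_rot": [0.016, -0.016, 0.123], "fingers": 0.5}, {"dp": [0, 0, 0], "delta_rot": [0.032, -0.032, 0.246], "fingers": 0.5}, {"dp": [0, 0, 0], "delta_rot": [0.048, -0.048, 0.369], "fingers": 0.5}, {"dp": [0, 0, 0], "delta_rot": [0.064, -0.064, 0.492], "fingers": 0.5}, {"dp": [0, 0, 0], "delta_rot": [0.08, -0.08, 0.615], "fingers": 0.5}]}}

```text
t: 3.55
tool_pos: [0.5315, 0.3434, 0.1342]
eef_rot: [0.935, 2.913, -0.121]
ft_force: [0.1, 0.2, -0.9]
opening: 0.498
finger_force: 0.0
```

Run:
```python
from h import *
optics.read_camera("top")
optics.read_camera("top")
s=manip.read_state();print(s["t"],s["joints"],s["ft_force"])
goal((.541,.333,.08),Rl(90,15))
```

```text
3.65 [ 0.5424  0.5943  1.4037 -0.1221  1.1536 -0.3607] [-0.4367 -0.5349 -0.2364]
dp [-0.0088 -0.0006  0.0553] rot [ 0.1244 -0.1256  0.944 ] deg 55.0
```

Emit:
{"api": "carry_out", "payload": {"plan": [{"dp": [-0.0088, -0.0006, 0.0553], "delta_rot": [0.124, -0.126, 0.944], "fingers": 0.5}, {"dp": [-0.0088, -0.0006, 0.0553], "delta_rot": [0.124, -0.126, 0.944], "fingers": 0.5}, {"dp": [-0.0088, -0.0006, 0.0553], "delta_rot": [0.124, -0.126, 0.944], "fingers": 0.5}, {"dp": [-0.0088, -0.0006, 0.0553], "delta_rot": [0.124, -0.126, 0.944], "fingers": 0.5}, {"dp": [-0.0088, -0.0006, 0.0553], "delta_rot": [0.124, -0.126, 0.944], "fingers": 0.5}]}}

```text
t: 4.07
tool_pos: [0.5411, 0.3321, 0.0796]
eef_rot: [1.725, 2.432, -0.228]
ft_force: [-0.3, -0.1, 0.1]
opening: 0.497
finger_force: 0.0
```

Run:
```python
from h import *
optics.read_camera("top")
optics.read_camera("top")
s=manip.read_state();print(s["t"],s["joints"],s["ft_force"],s["tool_pos"])
goal((.541,.333,.08),Rl(90,15))
```

```text
4.1667 [ 0.566   0.7002  1.3738 -0.2151  1.1602  0.3222] [-0.6356 -0.3354 -0.3856] [0.5414 0.3328 0.0797]
dp [ 0.0003 -0.0003 -0.0003] rot [ 0.0437 -0.0444  0.3342] deg 19.5
```

Emit:
{"api": "carry_out", "payload": {"plan": [{"dp": [0, 0, 0], "delta_rot": [0.0437, -0.0444, 0.334], "fingers": 0.5}, {"dp": [0, 0, 0], "delta_rot": [0.0437, -0.0444, 0.334], "fingers": 0.5}, {"dp": [0, 0, 0], "delta_rot": [0.0437, -0.0444, 0.334], "fingers": 0.5}, {"dp": [0, 0, 0], "delta_rot": [0.0437, -0.0444, 0.334], "fingers": 0.5}]}}

```text
t: 4.5
tool_pos: [0.5415, 0.3326, 0.0799]
eef_rot: [2.08, 2.084, -0.274]
ft_force: [0.3, -0.0, 0.6]
opening: 0.497
finger_force: 0.0
```

```bash
python3 look.py sleeve_a
python3 - <<'E'
from h import *
p=optics.read_camera("wrist");save(p,"w3.png")
goal((.541,.333,.007),Rl(90,15)); print([px(p,(.541,.333,z)) for z in (0,.02)])
E
```

```text
wrist sleeve_a 0.92 (np.float64(320.2), np.float64(184.8)) 950 [[0.5394, 0.3313], [0.5395, 0.3358], [0.5395, 0.3403]]
wrist sleeve_a 0.8 (np.float64(319.5), np.float64(274.5)) 759 [[0.5387, 0.2486], [0.5388, 0.2562], [0.5389, 0.2637]]
wrist sleeve_a 0.66 (np.float64(131.5), np.float64(78.8)) 7206 [[0.4296, 0.4019], [0.4337, 0.4038], [0.4379, 0.4057]]
top sleeve_a 0.73 (np.float64(342.6), np.float64(198.4)) 134 [[0.548, 0.2394], [0.5462, 0.2397], [0.5444, 0.24]]
4.7 [ 0.5771  0.7279  1.3203 -0.2307  1.246   0.6637] [0.5411 0.3322 0.0801] 0.5004744901022936 0.0 [ 0.087  -0.7397  0.0322]
dp [ 0.0196 -0.0001  0.0704] rot [ 0.0005 -0.0004  0.0028] deg 0.2
[(np.float64(322.9810895142539), np.float64(175.18268428502273)), (np.float64(323.0243821023255), np.float64(189.3894342895521))]
```

View pics/w3.png

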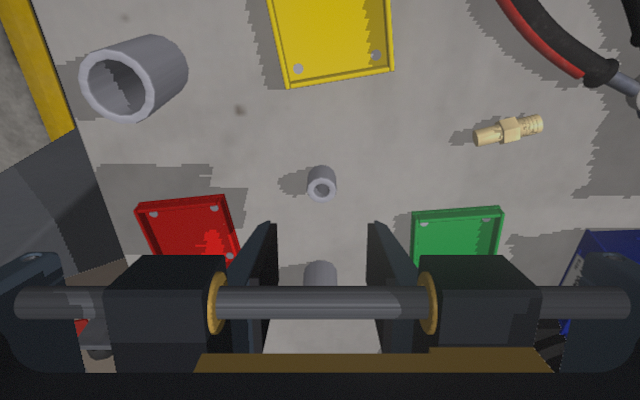

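The wrist view shows sleeve a at (321,183), centred between the fingers, as predicted. Now I'll descend on it.

Emit:
{"api": "carry_out", "payload": {"plan": [{"dp": [0.006, 0, 0.0235], "delta_rot": [0, 0, 0.003], "fingers": 0.5}, {"dp": [0.013, 0, 0.047], "delta_rot": [0, 0, 0.003], "fingers": 0.5}, {"dp": [0.0175, 0, 0.063], "delta_rot": [0, 0, 0.003], "fingers": 0.5}, {"dp": [0.0196, 0, 0.0705], "delta_rot": [0, 0, 0.003], "fingers": 0.5}, {"dp": [0.0196, 0, 0.0705], "delta_rot": [0, 0, 0.003], "fingers": 0.5}]}}

```text
t: 5.17
tool_pos: [0.5405, 0.3326, 0.0056]
eef_rot: [2.084, 2.079, -0.277]
ft_force: [-0.6, 0.2, 0.5]
opening: 0.499
finger_force: 0.0
```

Emit:
{"api": "carry_out", "payload": {"plan": [{"dp": [0, 0, 0], "delta_rot": [0, 0, 0], "fingers": 0.35}, {"dp": [0, 0, 0], "delta_rot": [0, 0, 0], "fingers": 0.1}, {"dp": [0, 0, 0], "delta_rot": [0, 0, 0], "fingers": 0}, {"dp": [0, 0, 0], "delta_rot": [0, 0, 0], "fingers": 0}, {"dp": [0, 0, 0], "delta_rot": [0, 0, 0], "fingers": 0}]}}

```text
t: 5.58
tool_pos: [0.5417, 0.3334, 0.0077]
eef_rot: [2.086, 2.076, -0.271]
ft_force: [-0.6, 1.0, 6.3]
opening: 0.2
finger_force: 30.0
```

Run:
```python
from h import *
for i in range(2): optics.read_camera("side")
s=manip.read_state();print(s["tool_pos"],s["opening"],s["opening"]*.091,s["finger_force"],s["ft_force"])
goal((.541,.333,.06),Rl(90,15)); goal((.4425,.282,.06),Rl(90,15))
```

```text
[0.5416 0.3334 0.0077] 0.20291593184049186 0.018465349797484758 30.004327789647505 [-0.6191  0.3369  7.4047]
dp [-0.0139 -0.0005 -0.0505] rot [ 0.0013 -0.0003 -0.0048] deg 0.3
dp [-0.0636 -0.0988 -0.0374] rot [ 0.0013 -0.0003 -0.0048] deg 0.3
```

Emit:
{"api": "carry_out", "payload": {"plan": [{"dp": [-0.003, 0, -0.01], "delta_rot": [0, 0, 0], "fingers": 0}, {"dp": [-0.008, 0, -0.03], "delta_rot": [0, 0, 0], "fingers": 0}, {"dp": [-0.014, 0, -0.0505], "delta_rot": [0, 0, 0], "fingers": 0}, {"dp": [-0.014, 0, -0.0505], "delta_rot": [0, 0, 0], "fingers": 0}]}}

```text
t: 6.02
tool_pos: [0.543, 0.3338, 0.0638]
eef_rot: [2.086, 2.075, -0.265]
ft_force: [1.3, 1.0, 0.5]
opening: 0.205
finger_force: 30.0
```

Run:
```python
from h import *
p=optics.read_camera("wrist"); q=optics.read_camera("side")
f=cv2.resize(p["frame"][120:330,220:420],(400,420)); u,v=map(int,px(q,(.541,.333,.05))); g=cv2.resize(q["frame"][v-35:v+35,u-32:u+32],(384,420))
cv2.imwrite("pics/ga.png",np.hstack([f,g])[:,:,::-1])
s=manip.read_state();print(s["tool_pos"],s["opening"],s["finger_force"],s["ft_force"])
```

```text
[0.5417 0.333  0.0606] 0.20508299567239918 29.99998299346771 [ 0.2028  0.3623 -0.5449]
```

View pics/ga.png

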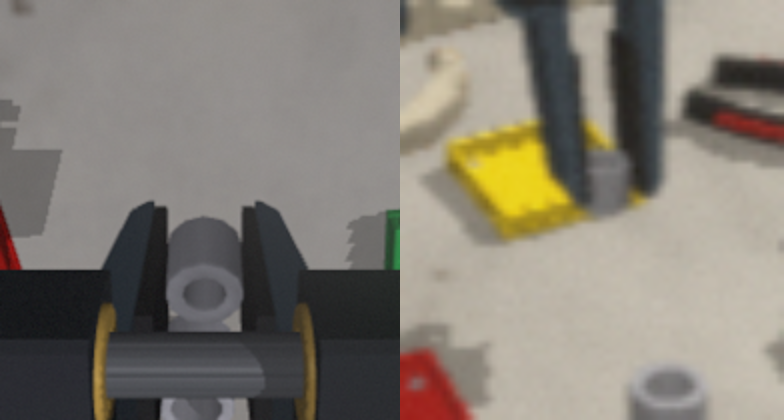

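Sleeve a is held upright. I'll carry it over the red tray.

Emit:
{"api": "carry_out", "payload": {"plan": [{"dp": [-0.015, -0.03, 0.0], "delta_rot": [0, 0, 0], "fingers": 0}, {"dp": [-0.029, -0.06, 0.0], "delta_rot": [0, 0, 0], "fingers": 0}, {"dp": [-0.042, -0.085, 0.0], "delta_rot": [0, 0, 0], "fingers": 0}, {"dp": [-0.0487, -0.0997, -0.013], "delta_rot": [0, 0, 0], "fingers": 0}, {"dp": [-0.0487, -0.0997, -0.013], "delta_rot": [0, 0, 0], "fingers": 0}]}}

```text
t: 6.53
tool_pos: [0.4382, 0.2883, 0.0854]
eef_rot: [2.085, 2.077, -0.276]
ft_force: [0.4, 1.0, 0.7]
opening: 0.205
finger_force: 30.0
```

Run:
```python
from h import *
p=optics.read_camera("wrist"); q=optics.read_camera("side"); t=optics.read_camera("top")
cv2.imwrite("pics/pa.png",np.hstack([p["frame"][100:340,160:460],cv2.resize(q["frame"][175:245,240:320],(280,240))])[:,:,::-1])
s=manip.read_state();print(s["tool_pos"],s["joints"],s["finger_force"],s["ft_force"])
goal((.442,.2825,.060),Rl(90,15))
goal((.442,.2825,.011),Rl(90,15))
for c in (p,q):
  for d in models.silhouettes(c,"tray_red")[:1]:
    v,u=np.nonzero(d["mask"]); print(u.min(),u.max(),v.min(),v.max(),d["confidence"])
for z in (0.012,): print([np.round(px(p,(.442+a,.2825+b,z))) for a,b in ((-.032,.032),(.032,.032),(-.032,-.032),(.032,-.032))])
```

```text
[0.4417 0.2897 0.084 ] [ 0.6096  0.606   1.5979 -0.2407  1.1013  0.7411] 29.999912754865363 [ 0.4439 -0.2124 -0.2257]
dp [-0.0008  0.0003  0.0251] rot [ 0.0007  0.     -0.0046] deg 0.3
dp [0.0119 0.0002 0.0724] rot [ 0.0007  0.     -0.0046] deg 0.3
275 374 134 227 0.96
264 300 203 229 0.75
[array([280., 145.]), array([378., 145.]), array([286., 225.]), array([371., 225.])]
```

View pics/pa.png

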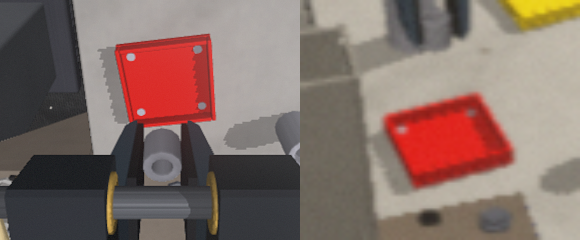

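The red tray corners in this crop are (115,44), (211,34), (125,126) and (215,119), so the trays are yawed about +5°. I'll turn the lean to match and descend to just above the floor.

Run:
```python
from h import *
goal((.4415,.2845,.035),Rl(95,15))
t=optics.read_camera("top")
for n in ("tray_red","tray_yellow","tray_green"):
    m=models.silhouettes(t,n)[0]["mask"].astype(np.uint8)
    c=max(cv2.findContours(m,0,2)[0],key=cv2.contourArea); b=cv2.boxPoints(cv2.minAreaRect(c))
    w=np.array([ray(t,*q,.012)[:2] for q in b]); e=w[1]-w[0]; print(n,w.mean(0),np.degrees(np.arctan2(e[1],e[0]))%90, np.linalg.norm(e))
```

```text
dp [ 0.0077 -0.0004  0.0483] rot [-0.0225  0.0004 -0.0892] deg 5.3Traceback (most recent call last):
  File "<stdin>", line 5, in <module>
IndexError: list index out of range
```

Emit:
{"api": "carry_out", "payload": {"plan": [{"dp": [0.0038, 0, 0.024], "delta_rot": [-0.0225, 0, -0.089], "fingers": 0}, {"dp": [0.0077, -0.0004, 0.0483], "delta_rot": [-0.0225, 0, -0.089], "fingers": 0}, {"dp": [0.0077, -0.0004, 0.0483], "delta_rot": [-0.0225, 0, -0.089], "fingers": 0}, {"dp": [0.0077, -0.0004, 0.0483], "delta_rot": [-0.0225, 0, -0.089], "fingers": 0}]}}

```text
t: 7.22
tool_pos: [0.4405, 0.2839, 0.035]
eef_rot: [1.985, 2.165, -0.265]
ft_force: [-0.4, 0.7, 1.1]
opening: 0.206
finger_force: 30.0
```

Run:
```python
from h import *
p=optics.read_camera("wrist"); q=optics.read_camera("side")
u,v=map(int,px(q,(.4415,.2845,.02)));print(u,v)
cv2.imwrite("pics/pa2.png",np.hstack([p["frame"][100:340,160:460],cv2.resize(q["frame"][v-35:v+35,u-40:u+40],(280,240),interpolation=2)])[:,:,::-1])
s=manip.read_state();print(s["tool_pos"],s["joints"],s["finger_force"],s["ft_force"])
goal((.4415,.2845,.011),Rl(95,15))
for z in (0.012,): print([np.round(px(p,(.4415+a,.2845+b,z))-np.array([160,100])) for a,b in ((-.032-.003,.032-.003),(.032-.003,.032+.003),(-.032+.003,-.032-.003),(.032+.003,-.032+.003))])
```

```text
280 210
[0.4416 0.2848 0.0364] [ 0.6101  0.6675  1.653  -0.2755  0.9714  0.6968] 29.999930926132947 [0.233  0.5203 0.4655]
dp [ 0.0063 -0.0001  0.0246] rot [ 0.0008 -0.0001 -0.0009] deg 0.1
[array([104.,  73.]), array([227.,  72.]), array([114., 165.]), array([218., 165.])]
```

View pics/pa2.png

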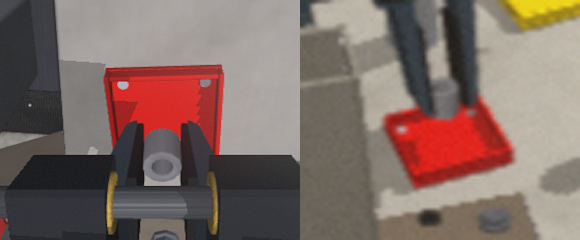

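Run:
```python
from h import *
p=optics.read_camera("wrist")
print(px(p,(.4416,.2848,.0487))-np.array([160,100]), px(p,(.4416,.2868,.0487))-np.array([160,100]))
f=p["frame"]
h=cv2.cvtColor(f,cv2.COLOR_RGB2HSV); m=((h[...,0]<8)|(h[...,0]>172))&(h[...,1]>150)&(h[...,2]>60)
v,u=np.nonzero(m[:300,200:420]); print(v.min(),u.min()+200,u.max()+200)
for r in (168,170,175,180): 
    x=np.nonzero(m[r,200:420])[0]+200; print(r,x.min() if len(x) else None,x.max() if len(x) else None)
q=optics.read_camera("side");t=optics.read_camera("top")
for c,n in((q,"side"),(t,"top")):
    h=cv2.cvtColor(c["frame"],cv2.COLOR_RGB2HSV); m=(((h[...,0]<8)|(h[...,0]>172))&(h[...,1]>150)&(h[...,2]>60)).astype(np.uint8)
    cs=[k for k in cv2.findContours(m,0,2)[0] if cv2.contourArea(k)>60]
    for k in cs:
        a=cv2.approxPolyDP(cv2.convexHull(k),4,True)[:,0]; print(n,a.tolist(),[ray(c,*x,.012)[:2].round(4).tolist() for x in a])
```

```text
[163.8575 165.2793] [164.224  162.1749]
165 262 380
168 265 378
170 264 378
175 263 380
180 262 380
side [[639, 375], [639, 399], [620, 397]] [[0.8561, -0.2191], [0.8248, -0.2448], [0.8024, -0.2353]]
side [[328, 347], [368, 381], [346, 368]] [[0.4442, -0.0509], [0.4821, -0.1166], [0.4591, -0.0898]]
side [[291, 204], [300, 221], [273, 229], [264, 210]] [[0.4699, 0.3095], [0.4749, 0.2464], [0.4153, 0.237], [0.4082, 0.3047]]
top [[555, 250], [516, 270]] [[0.4809, -0.1161], [0.4441, -0.0506]]
top [[541, 224], [500, 241]] [[0.5233, -0.0944], [0.4906, -0.0252]]
```

The offset in the wrist view is explained by the visible outer wall, so the target holds. I'll set sleeve a down.

Emit:
{"api": "carry_out", "payload": {"plan": [{"dp": [0.003, 0, 0.012], "delta_rot": [0, 0, 0], "fingers": 0}, {"dp": [0.005, 0, 0.02], "delta_rot": [0, 0, 0], "fingers": 0}, {"dp": [0.0063, 0, 0.0246], "delta_rot": [0, 0, 0], "fingers": 0}, {"dp": [0.0063, 0, 0.0246], "delta_rot": [0, 0, 0], "fingers": 0}, {"dp": [0.0063, 0, 0.0246], "delta_rot": [0, 0, 0], "fingers": 0}]}}

```text
t: 7.88
tool_pos: [0.4409, 0.2841, 0.0102]
eef_rot: [1.984, 2.165, -0.262]
ft_force: [0.3, 0.2, -0.5]
opening: 0.202
finger_force: 30.0
```

Run:
```python
from h import *
q=optics.read_camera("side")
s=manip.read_state();print(s["tool_pos"],s["opening"],s["finger_force"],s["ft_force"])
goal((.4415,.2845,.0105),Rl(95,15))
```

```text
[0.441  0.2841 0.0103] 0.20400074062327073 29.98815733299125 [ 0.0041 -0.0373 -0.2693]
dp [ 0.0003  0.0006 -0.0003] rot [ 0.0001  0.0004 -0.    ] deg 0.0
```

Emit:
{"api": "carry_out", "payload": {"plan": [{"dp": [0.0001, 0, 0.0005], "delta_rot": [0, 0, 0], "fingers": 0}, {"dp": [0.0003, 0, 0.001], "delta_rot": [0, 0, 0], "fingers": 0}, {"dp": [0.0003, 0, 0.001], "delta_rot": [0, 0, 0], "fingers": 0}, {"dp": [0.0003, 0, 0.001], "delta_rot": [0, 0, 0], "fingers": 0}]}}

```text
t: 8.27
tool_pos: [0.4411, 0.2842, 0.0097]
eef_rot: [1.984, 2.165, -0.261]
ft_force: [-1.3, 0.2, 9.6]
opening: 0.209
finger_force: 30.0
```

Emit:
{"api": "carry_out", "payload": {"plan": [{"dp": [0.0002, 0, 0.0006], "delta_rot": [0, 0, 0], "fingers": 0}, {"dp": [0.0002, 0, 0.001], "delta_rot": [0, 0, 0], "fingers": 0}, {"dp": [0.0002, 0, 0.001], "delta_rot": [0, 0, 0], "fingers": 0}]}}

```text
t: 8.52
tool_pos: [0.4411, 0.2842, 0.0095]
eef_rot: [1.984, 2.165, -0.26]
ft_force: [-4.7, 0.9, 26.7]
opening: 0.204
finger_force: 30.0
```

Emit:
{"api": "carry_out", "payload": {"plan": [{"dp": [-0.0003, 0, -0.001], "delta_rot": [0, 0, 0], "fingers": 0}, {"dp": [-0.0003, 0, -0.001], "delta_rot": [0, 0, 0], "fingers": 0.26}, {"dp": [-0.0003, 0, -0.001], "delta_rot": [0, 0, 0], "fingers": 0.26}, {"dp": [-0.0003, 0, -0.001], "delta_rot": [0, 0, 0], "fingers": 0.26}]}}

```text
t: 8.85
tool_pos: [0.4409, 0.284, 0.0091]
eef_rot: [1.984, 2.165, -0.261]
ft_force: [0.0, 0.2, -0.2]
opening: 0.257
finger_force: 0.0
```

Run:
```python
from h import *
q=optics.read_camera("side")
s=manip.read_state();print(s["tool_pos"],s["opening"],s["finger_force"],s["ft_force"])
goal((.4415,.2845,.07),Rl(95,15))
```

```text
[0.4409 0.284  0.0091] 0.2598345145600434 0.0 [ 0.1867  0.0216 -0.1791]
dp [-0.0154  0.0006 -0.0589] rot [ 0.      0.0004 -0.0001] deg 0.0
```

Retreating along the tool axis.

Emit:
{"api": "carry_out", "payload": {"plan": [{"dp": [0, 0, -0.02], "delta_rot": [0, 0, 0], "fingers": 0.26}, {"dp": [0, 0, -0.05], "delta_rot": [0, 0, 0], "fingers": 0.3}, {"dp": [0, 0, -0.09], "delta_rot": [0, 0, 0], "fingers": 0.7}, {"dp": [0, 0, -0.12], "delta_rot": [0, 0, 0], "fingers": 0.7}, {"dp": [0, 0, -0.12], "delta_rot": [0, 0, 0], "fingers": 0.7}]}}

```text
t: 9.32
tool_pos: [0.4403, 0.3179, 0.1302]
eef_rot: [1.984, 2.165, -0.249]
ft_force: [1.4, 1.3, 0.2]
opening: 0.488
finger_force: 0.0
```

Run:
```python
from h import *
p=optics.read_camera("wrist"); q=optics.read_camera("side")
u,v=map(int,px(q,(.4415,.2845,.02)))
cv2.imwrite("pics/pa3.png",np.hstack([p["frame"][60:340,160:560],cv2.resize(q["frame"][v-35:v+35,u-40:u+40],(320,280),interpolation=2)])[:,:,::-1])
s=manip.read_state();print(s["tool_pos"],s["joints"],s["opening"])
goal((.542,.242,.11),Rl(135,25))
print(px(p,(.441,.284,.023)))
```

```text
[0.4386 0.3156 0.1259] [ 0.656   0.5586  1.5421 -0.2374  1.1918  0.6735] 0.5788976344199555
dp [-0.0754  0.0966  0.0368] rot [-0.2368 -0.1675 -0.6572] deg 41.2
(np.float64(319.3803514749505), np.float64(197.62354626516807))
```

View pics/pa3.png

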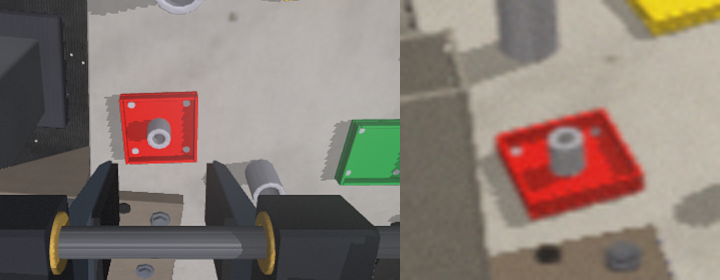

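Run:
```python
from h import *
p=optics.read_camera("wrist"); f=p["frame"]
m=models.silhouettes(p,"sleeve_a")
for d in m: v,u=np.nonzero(d["mask"]); print(d["confidence"],u.min(),u.max(),v.min(),v.max())
print("tray",ray(p,320,187,.003),"ring",ray(p,318,193,.023))
h=cv2.cvtColor(f,cv2.COLOR_RGB2HSV); M=(((h[...,0]<8)|(h[...,0]>172))&(h[...,1]>150)&(h[...,2]>60)).astype(np.uint8)
k=max(cv2.findContours(M,0,2)[0],key=cv2.contourArea); a=cv2.approxPolyDP(cv2.convexHull(k),5,True)[:,0]
print(a.tolist(),[[ray(p,*x,z)[:2].round(4).tolist() for x in a] for z in (0,.012)])
```

```text
0.79 313 375 0 71
0.67 310 333 178 208
0.6 409 448 220 267
tray [0.4391 0.2823 0.003 ] ring [0.4371 0.2881 0.023 ]
[[360, 151], [359, 221], [288, 223], [283, 153]] [[[0.4689, 0.3172], [0.4779, 0.2479], [0.4131, 0.2401], [0.4063, 0.31]], [[0.4671, 0.3224], [0.4757, 0.2562], [0.4137, 0.2487], [0.4072, 0.3155]]]
```

Sleeve a stands upright, within about 2 mm of the tray centre. Now b.

Emit:
{"api": "carry_out", "payload": {"plan": [{"dp": [-0.0754, 0.0966, 0.0368], "delta_rot": [-0.237, -0.1675, -0.657], "fingers": 0.7}, {"dp": [-0.0754, 0.0966, 0.0368], "delta_rot": [-0.237, -0.1675, -0.657], "fingers": 0.7}, {"dp": [-0.0754, 0.0966, 0.0368], "delta_rot": [-0.237, -0.1675, -0.657], "fingers": 0.7}, {"dp": [-0.0754, 0.0966, 0.0368], "delta_rot": [-0.237, -0.1675, -0.657], "fingers": 0.7}, {"dp": [-0.0754, 0.0966, 0.0368], "delta_rot": [-0.237, -0.1675, -0.657], "fingers": 0.7}]}}

```text
t: 9.93
tool_pos: [0.5425, 0.2392, 0.1071]
eef_rot: [1.165, 2.496, -0.243]
ft_force: [-0.7, 0.6, 0.2]
opening: 0.698
finger_force: 0.0
```

Emit:
{"api": "carry_out", "payload": {"plan": [{"dp": [0, 0, 0], "delta_rot": [0, 0, 0], "fingers": 0.7}]}}

```text
t: 10.02
tool_pos: [0.5396, 0.2398, 0.107]
eef_rot: [1.162, 2.498, -0.245]
ft_force: [0.7, -0.7, -1.0]
opening: 0.703
finger_force: 0.0
```

Run:
```python
from h import *
optics.read_camera("top")
p=optics.read_camera("wrist"); save(p,"w5.png")
s=manip.read_state();print(s["t"],s["tool_pos"],s["joints"],s["opening"],s["ft_force"])
goal((.541,.242,.019),Rl(135,25))
for d in models.silhouettes(p,"sleeve_b"): v,u=np.nonzero(d["mask"]); print(d["confidence"],u.min(),u.max(),v.min(),v.max(),ray(p,u.mean(),v.mean(),.018))
print(px(p,(.541,.242,.036)),px(p,(.541,.242,0)))
```

```text
10.1167 [0.5407 0.241  0.1081] [ 0.5557  0.5822  1.628  -0.5155  0.9367  0.1766] 0.6973206274526521 [ 0.4855 -0.2093  0.2416]
dp [0.0363 0.0006 0.0814] rot [-0.0358 -0.0233 -0.0877] deg 5.6
0.92 304 346 124 183 [0.5397 0.2411 0.018 ]
0.66 212 254 0 25 [0.4422 0.2797 0.018 ]
(np.float64(326.9844287800667), np.float64(168.97965628254303)) (np.float64(326.44217916592237), np.float64(140.8427819709031))
```

View pics/w5.png

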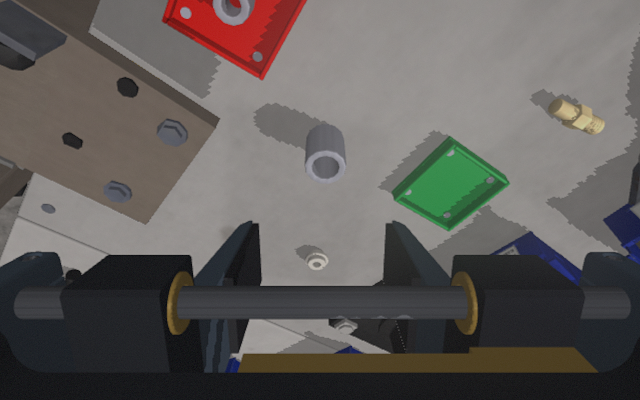

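b is at (325,152), with the ring where predicted. Descending and gripping.

Emit:
{"api": "carry_out", "payload": {"plan": [{"dp": [0.011, 0, 0.025], "delta_rot": [-0.036, -0.023, -0.088], "fingers": 0.6}, {"dp": [0.024, 0.0003, 0.053], "delta_rot": [-0.036, -0.023, -0.088], "fingers": 0.6}, {"dp": [0.033, 0.0006, 0.073], "delta_rot": [-0.036, -0.023, -0.088], "fingers": 0.6}, {"dp": [0.0363, 0.0006, 0.0814], "delta_rot": [-0.036, -0.023, -0.088], "fingers": 0.6}, {"dp": [0.0363, 0.0006, 0.0814], "delta_rot": [-0.036, -0.023, -0.088], "fingers": 0.6}]}}

```text
t: 10.58
tool_pos: [0.5416, 0.2419, 0.0182]
eef_rot: [1.042, 2.522, -0.232]
ft_force: [0.0, -0.2, -0.1]
opening: 0.603
finger_force: 0.0
```

Emit:
{"api": "carry_out", "payload": {"plan": [{"dp": [0, 0, 0], "delta_rot": [0, 0, 0], "fingers": 0.45}, {"dp": [0, 0, 0], "delta_rot": [0, 0, 0], "fingers": 0.25}, {"dp": [0, 0, 0], "delta_rot": [0, 0, 0], "fingers": 0}, {"dp": [0, 0, 0], "delta_rot": [0, 0, 0], "fingers": 0}, {"dp": [0, 0, 0], "delta_rot": [0, 0, 0], "fingers": 0}]}}

```text
t: 11.0
tool_pos: [0.5427, 0.2427, 0.0211]
eef_rot: [1.039, 2.52, -0.227]
ft_force: [-1.6, -0.3, 7.1]
opening: 0.303
finger_force: 30.0
```

Run:
```python
from h import *
optics.read_camera("side")
s=manip.read_state();print(s["t"],s["tool_pos"],s["opening"],s["finger_force"],s["ft_force"])
goal((.541,.242,.1),Rl(135,25)); goal((.545,.432,.1),Rl(135,25))
```

```text
11.05 [0.5427 0.2427 0.0211] 0.2988990647732429 30.007696878165007 [-2.6358  0.1835  8.3034]
dp [-0.0328 -0.0014 -0.0718] rot [0.0046 0.0019 0.0024] deg 0.3
dp [ 0.0859  0.1363 -0.127 ] rot [0.0046 0.0019 0.0024] deg 0.3
```

Emit:
{"api": "carry_out", "payload": {"plan": [{"dp": [-0.006, 0, -0.015], "delta_rot": [0, 0, 0], "fingers": 0}, {"dp": [-0.015, 0, -0.035], "delta_rot": [0, 0, 0], "fingers": 0}, {"dp": [-0.026, -0.001, -0.055], "delta_rot": [0, 0, 0], "fingers": 0}, {"dp": [-0.0328, -0.0014, -0.0718], "delta_rot": [0, 0, 0], "fingers": 0}, {"dp": [-0.0328, -0.0014, -0.0718], "delta_rot": [0, 0, 0], "fingers": 0}]}}

```text
t: 11.47
tool_pos: [0.5419, 0.2427, 0.1027]
eef_rot: [1.039, 2.519, -0.223]
ft_force: [0.7, 0.6, -0.2]
opening: 0.298
finger_force: 30.0
```

Run:
```python
from h import *
optics.read_camera("side");optics.read_camera("side")
s=manip.read_state();print(s["t"],s["tool_pos"],s["opening"],s["finger_force"],s["ft_force"])
goal((.545,.431,.1),Rl(135,25))
```

```text
11.5667 [0.5408 0.2421 0.0997] 0.30093342883114754 29.99997118022293 [-0.2164 -0.2214 -1.4814]
dp [ 0.1179  0.1371 -0.055 ] rot [0.0047 0.0015 0.0021] deg 0.3
```

Emit:
{"api": "carry_out", "payload": {"plan": [{"dp": [0.024, 0.0274, -0.011], "delta_rot": [0, 0, 0], "fingers": 0}, {"dp": [0.048, 0.055, -0.022], "delta_rot": [0, 0, 0], "fingers": 0}, {"dp": [0.072, 0.083, -0.033], "delta_rot": [0, 0, 0], "fingers": 0}, {"dp": [0.095, 0.11, -0.044], "delta_rot": [0, 0, 0], "fingers": 0}, {"dp": [0.1179, 0.1371, -0.055], "delta_rot": [0.0047, 0.0015, 0.002], "fingers": 0}]}}

```text
t: 11.98
tool_pos: [0.5438, 0.4322, 0.0977]
eef_rot: [1.043, 2.523, -0.236]
ft_force: [1.1, 0.0, -0.3]
opening: 0.298
finger_force: 30.0
```

Emit:
{"api": "carry_out", "payload": {"plan": [{"dp": [0.001, 0, 0], "delta_rot": [0, 0, 0], "fingers": 0}, {"dp": [0.001, 0, 0], "delta_rot": [0, 0, 0], "fingers": 0}]}}

```text
t: 12.15
tool_pos: [0.5434, 0.433, 0.0969]
eef_rot: [1.041, 2.524, -0.234]
ft_force: [-0.2, -0.6, -1.1]
opening: 0.301
finger_force: 30.0
```

```bash
cat > tray.py <<'E'
from h import *
import sys
HUE=dict(red=(172,8),yellow=(22,34),green=(50,75))
def tray(p,c):
    h=cv2.cvtColor(p["frame"],cv2.COLOR_RGB2HSV); a,b=HUE[c]; H=h[...,0]
    m=((H>a)|(H<b)) if a>b else ((H>a)&(H<b))
    M=(m&(h[...,1]>110)&(h[...,2]>40)).astype(np.uint8)
    k=max(cv2.findContours(M,0,2)[0],key=cv2.contourArea); return cv2.approxPolyDP(cv2.convexHull(k),5,True)[:,0]
for n in ("wrist","top","side"):
    p=optics.read_camera(n)
    try: a=tray(p,sys.argv[1])
    except Exception as e: print(n,e); continue
    print(n,a.tolist(),[[ray(p,*map(float,x),z)[:2].round(4).tolist() for x in a] for z in (0,.012)])
s=manip.read_state();print(s["t"],s["tool_pos"],s["joints"],s["opening"],s["finger_force"],s["ft_force"])
E
python3 tray.py yellow
python3 - <<'E'
from h import *
p=optics.read_camera("wrist");save(p,"w6.png");print(px(p,(.545,.431,.003)))
E
```

```text
wrist [[314, 91], [386, 138], [390, 148], [335, 204], [264, 166]] [[[0.5083, 0.4579], [0.5686, 0.4689], [0.5773, 0.4657], [0.5891, 0.3998], [0.5235, 0.3885]], [[0.5046, 0.462], [0.5616, 0.4724], [0.5698, 0.4694], [0.5809, 0.4072], [0.5189, 0.3965]]]
top [[184, 314], [352, 320], [352, 350], [196, 341]] [[[0.3422, 0.4879], [0.3486, 0.214], [0.3016, 0.2119], [0.3011, 0.4637]], [[0.3424, 0.4849], [0.3487, 0.2148], [0.3024, 0.2128], [0.3019, 0.461]]]
side [[128, 170], [134, 180], [111, 294], [93, 297], [117, 187]] [[[0.1024, 0.5816], [0.1213, 0.5282], [0.1154, 0.1604], [0.0868, 0.162], [0.085, 0.507]], [[0.1077, 0.5604], [0.1261, 0.5082], [0.1204, 0.1486], [0.0924, 0.1503], [0.0907, 0.4875]]]
12.3 [0.5437 0.43   0.0977] [ 0.7985  0.7396  1.3044 -0.4804  1.1539  0.2228] 0.30133622355936457 29.999885307624936 [-0.2699 -0.0499 -0.9778]
(np.float64(327.086659201763), np.float64(148.62951156579925))
```

View pics/w6.png

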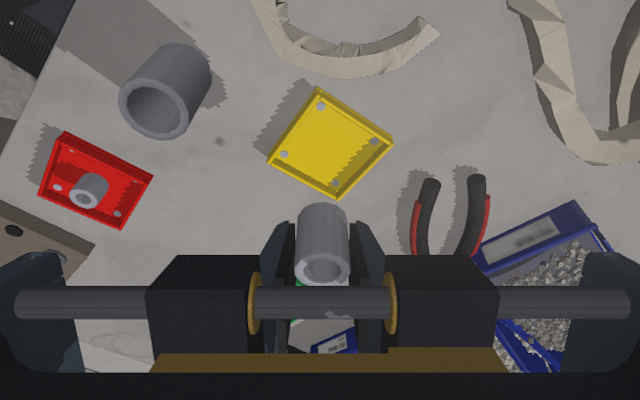

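The yellow tray centre, from the screws at (321,105), (375,141), (284,154) and (335,183), is about (0.545, 0.433). I'll lower b into it.

Run:
```python
from h import *
p=optics.read_camera("wrist"); s=manip.read_state(); t=s["tool_pos"]
print(ray(p,328.75,145.75,.003), t, px(p,t+np.array([0,0,.036-.0211])))
goal((.545,.4328,.04),Rl(135,25)); goal((.545,.4328,.0246),Rl(135,25))
```

```text
[0.5445 0.4334 0.003 ] [0.5441 0.43   0.0984] (np.float64(325.48904390817734), np.float64(274.7117599856256))
dp [0.0258 0.0028 0.0523] rot [-0.0029 -0.0001  0.0005] deg 0.2
dp [0.0323 0.0028 0.0663] rot [-0.0029 -0.0001  0.0005] deg 0.2
```

Emit:
{"api": "carry_out", "payload": {"plan": [{"dp": [0.013, 0.0014, 0.026], "delta_rot": [0, 0, 0], "fingers": 0}, {"dp": [0.0258, 0.0028, 0.0523], "delta_rot": [0, 0, 0], "fingers": 0}, {"dp": [0.031, 0.0028, 0.0635], "delta_rot": [0, 0, 0], "fingers": 0}, {"dp": [0.0323, 0.0028, 0.0663], "delta_rot": [0, 0, 0], "fingers": 0}, {"dp": [0.0323, 0.0028, 0.0663], "delta_rot": [0, 0, 0], "fingers": 0}]}}

```text
t: 12.82
tool_pos: [0.5448, 0.4331, 0.0244]
eef_rot: [1.044, 2.522, -0.237]
ft_force: [0.2, -0.5, -0.5]
opening: 0.301
finger_force: 30.0
```

Run:
```python
from h import *
optics.read_camera("side")
s=manip.read_state();print(s["t"],s["tool_pos"],s["opening"],s["finger_force"],s["ft_force"])
goal((.545,.4328,.0236),Rl(135,25))
```

```text
12.8667 [0.5452 0.4335 0.0251] 0.29857480520290214 29.996238900348544 [-0.0759 -0.0936 -0.825 ]
dp [ 0.0003 -0.0006  0.0015] rot [-0.0023 -0.      0.0008] deg 0.1
```

Emit:
{"api": "carry_out", "payload": {"plan": [{"dp": [0.0003, 0, 0.0006], "delta_rot": [0, 0, 0], "fingers": 0}, {"dp": [0.0005, 0, 0.0012], "delta_rot": [0, 0, 0], "fingers": 0}, {"dp": [0.0005, 0, 0.0012], "delta_rot": [0, 0, 0], "fingers": 0}, {"dp": [0.0005, 0, 0.0012], "delta_rot": [0, 0, 0], "fingers": 0}]}}

```text
t: 13.2
tool_pos: [0.5453, 0.4342, 0.0239]
eef_rot: [1.044, 2.522, -0.233]
ft_force: [0.0, 0.2, -0.5]
opening: 0.299
finger_force: 30.0
```

Emit:
{"api": "carry_out", "payload": {"plan": [{"dp": [0.0003, -0.0005, 0.0006], "delta_rot": [0, 0, 0], "fingers": 0}, {"dp": [0.0004, -0.001, 0.001], "delta_rot": [0, 0, 0], "fingers": 0}, {"dp": [0.0004, -0.001, 0.001], "delta_rot": [0, 0, 0], "fingers": 0}]}}

```text
t: 13.45
tool_pos: [0.545, 0.434, 0.0233]
eef_rot: [1.043, 2.522, -0.231]
ft_force: [0.2, 0.7, 5.8]
opening: 0.3
finger_force: 30.0
```

Run:
```python
from h import *
optics.read_camera("side")
s=manip.read_state();print(s["t"],s["tool_pos"],s["opening"],s["finger_force"],s["ft_force"])
```

```text
13.5 [0.545  0.434  0.0233] 0.3029428960270316 30.00371309928596 [0.1301 1.7122 4.8687]
```

Contact with the floor. Releasing and retreating.

Emit:
{"api": "carry_out", "payload": {"plan": [{"dp": [0, 0, 0], "delta_rot": [0, 0, 0], "fingers": 0.4}, {"dp": [0, 0, 0], "delta_rot": [0, 0, 0], "fingers": 0.45}, {"dp": [0, 0, 0], "delta_rot": [0, 0, 0], "fingers": 0.45}]}}

```text
t: 13.75
tool_pos: [0.5444, 0.4334, 0.0225]
eef_rot: [1.044, 2.522, -0.234]
ft_force: [0.5, 0.3, -0.1]
opening: 0.445
finger_force: 0.0
```

Emit:
{"api": "carry_out", "payload": {"plan": [{"dp": [0, 0, -0.02], "delta_rot": [0, 0, 0], "fingers": 0.45}, {"dp": [0, 0, -0.05], "delta_rot": [0, 0, 0], "fingers": 0.5}, {"dp": [0, 0, -0.085], "delta_rot": [0, 0, 0], "fingers": 0.7}, {"dp": [0, 0, -0.11], "delta_rot": [0, 0, 0], "fingers": 0.8}, {"dp": [0, 0, -0.11], "delta_rot": [0, 0, 0], "fingers": 0.8}]}}

```text
t: 14.17
tool_pos: [0.5119, 0.4696, 0.1273]
eef_rot: [1.043, 2.521, -0.224]
ft_force: [0.3, 0.0, 0.8]
opening: 0.689
finger_force: 0.0
```

Run:
```python
from h import *
p=optics.read_camera("wrist"); q=optics.read_camera("side")
u,v=map(int,px(q,(.545,.433,.02)))
cv2.imwrite("pics/pb.png",np.hstack([p["frame"][0:320,60:480],cv2.resize(q["frame"][v-35:v+35,u-40:u+40],(365,320),interpolation=2)])[:,:,::-1])
s=manip.read_state();print(s["t"],s["tool_pos"],s["joints"],s["opening"])
goal((.444,.4085,.13),Rl(135,30))
b=(.545,.4335); print("pred b top/base",px(p,(*b,.039)),px(p,(*b,.003)))
for d in models.silhouettes(p,"sleeve_c"): v,u=np.nonzero(d["mask"]); print(d["confidence"],u.min(),u.max(),v.min(),v.max(),ray(p,u.mean(),v.mean(),.026))
print(px(p,(.444,.4085,.052)),px(p,(.444,.4085,.0)))
```

```text
14.2667 [0.5117 0.467  0.123 ] [ 0.8683  0.7217  1.2612 -0.4623  1.2332  0.254 ] 0.773246765298202
dp [ 0.003  -0.0892 -0.0092] rot [ 0.0002 -0.0876  0.0009] deg 5.0
pred b top/base (np.float64(320.72478724495267), np.float64(205.0032209739798)) (np.float64(320.66054516564833), np.float64(176.93762587333615))
0.91 156 224 100 179 [0.4423 0.4036 0.026 ]
0.67 105 135 199 228 [0.4383 0.2973 0.026 ]
0.67 302 336 164 214 [0.5401 0.4362 0.026 ]
(np.float64(186.73859684699738), np.float64(158.8461811366426)) (np.float64(205.4480349157347), np.float64(119.90276793295126))
```

View pics/pb.png

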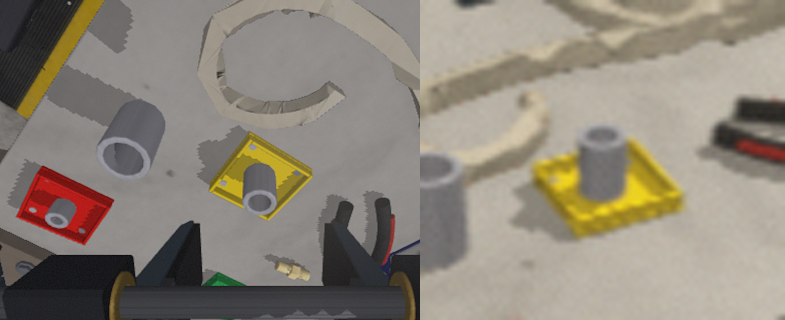

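b stands centred in the yellow tray. Now c.

Emit:
{"api": "carry_out", "payload": {"plan": [{"dp": [0.001, -0.03, -0.003], "delta_rot": [0, -0.0876, 0], "fingers": 0.7}, {"dp": [0.002, -0.06, -0.006], "delta_rot": [0, -0.0876, 0], "fingers": 0.7}, {"dp": [0.003, -0.0892, -0.0092], "delta_rot": [0, -0.0876, 0], "fingers": 0.7}, {"dp": [0.003, -0.0892, -0.0092], "delta_rot": [0, -0.0876, 0], "fingers": 0.7}, {"dp": [0.003, -0.0892, -0.0092], "delta_rot": [0, -0.0876, 0], "fingers": 0.7}]}}

```text
t: 14.73
tool_pos: [0.4429, 0.4065, 0.1285]
eef_rot: [1.01, 2.445, -0.277]
ft_force: [-0.1, 0.9, -0.4]
opening: 0.701
finger_force: 0.0
```

Run:
```python
from h import *
optics.read_camera("side");p=optics.read_camera("wrist")
s=manip.read_state();print(s["t"],s["tool_pos"],s["joints"],s["opening"],s["ft_force"])
for d in models.silhouettes(p,"sleeve_c"): v,u=np.nonzero(d["mask"]); print(d["confidence"],u.min(),u.max(),v.min(),v.max(),ray(p,u.mean(),v.mean(),.026))
print(px(p,(.444,.4085,.052)),px(p,(.444,.4085,.0)))
goal((.4435,.408,.026),Rl(135,30))
```

```text
14.8333 [0.4444 0.4079 0.1288] [ 0.9339  0.6357  1.4898 -0.5671  1.1686  0.4153] 0.7017284491193897 [0.1138 0.1521 0.2796]
0.88 296 348 92 173 [0.4437 0.4051 0.026 ]
0.69 212 237 186 215 [0.4343 0.2954 0.026 ]
0.58 412 453 154 207 [0.5388 0.4354 0.026 ]
(np.float64(326.1513892784672), np.float64(154.49278967753222)) (np.float64(325.89843349172827), np.float64(110.77586899777488))
dp [ 0.0521 -0.0007  0.0887] rot [-0.0018  0.0001  0.0008] deg 0.1
```

Emit:
{"api": "carry_out", "payload": {"plan": [{"dp": [0.015, -0.002, 0.025], "delta_rot": [0, 0, 0], "fingers": 0.7}, {"dp": [0.033, -0.002, 0.056], "delta_rot": [0, 0, 0], "fingers": 0.7}, {"dp": [0.047, -0.002, 0.08], "delta_rot": [0, 0, 0], "fingers": 0.7}, {"dp": [0.0521, -0.002, 0.0887], "delta_rot": [0, 0, 0], "fingers": 0.7}, {"dp": [0.0521, -0.002, 0.0887], "delta_rot": [0, 0, 0], "fingers": 0.7}]}}

```text
t: 15.3
tool_pos: [0.4416, 0.406, 0.0241]
eef_rot: [1.011, 2.445, -0.279]
ft_force: [0.1, -0.6, -0.7]
opening: 0.701
finger_force: 0.0
```

Emit:
{"api": "carry_out", "payload": {"plan": [{"dp": [0, 0, 0], "delta_rot": [0, 0, 0], "fingers": 0.5}, {"dp": [0, 0, 0], "delta_rot": [0, 0, 0], "fingers": 0.3}, {"dp": [0, 0, 0], "delta_rot": [0, 0, 0], "fingers": 0}, {"dp": [0, 0, 0], "delta_rot": [0, 0, 0], "fingers": 0}, {"dp": [0, 0, 0], "delta_rot": [0, 0, 0], "fingers": 0}]}}

```text
t: 15.72
tool_pos: [0.4424, 0.4076, 0.0278]
eef_rot: [1.012, 2.444, -0.271]
ft_force: [0.4, 0.9, 5.9]
opening: 0.393
finger_force: 30.0
```

Run:
```python
from h import *
optics.read_camera("side")
s=manip.read_state();print(s["t"],s["tool_pos"],s["opening"],s["finger_force"],s["ft_force"])
goal((.444,.408,.12),Rl(135,30))
```

```text
15.7667 [0.4425 0.4076 0.0277] 0.3960020649620947 30.002670236863196 [-0.3727  0.8433  8.0482]
dp [-0.0468  0.0014 -0.0795] rot [0.0005 0.0002 0.0004] deg 0.0
```

Emit:
{"api": "carry_out", "payload": {"plan": [{"dp": [-0.009, 0, -0.015], "delta_rot": [0, 0, 0], "fingers": 0}, {"dp": [-0.021, 0, -0.035], "delta_rot": [0, 0, 0], "fingers": 0}, {"dp": [-0.036, 0, -0.06], "delta_rot": [0, 0, 0], "fingers": 0}, {"dp": [-0.047, 0.001, -0.08], "delta_rot": [0, 0, 0], "fingers": 0}, {"dp": [-0.047, 0.001, -0.08], "delta_rot": [0, 0, 0], "fingers": 0}]}}

```text
t: 16.18
tool_pos: [0.4446, 0.4091, 0.1241]
eef_rot: [1.013, 2.442, -0.265]
ft_force: [0.9, 0.3, -0.6]
opening: 0.393
finger_force: 30.0
```

Run:
```python
from h import *
optics.read_camera("side");optics.read_camera("side")
s=manip.read_state();print(s["t"],s["tool_pos"],s["opening"],s["finger_force"],s["ft_force"])
goal((.643,.276,.12),Rl(135,30))
```

```text
16.2833 [0.4434 0.4077 0.1203] 0.39556336909760836 29.99645655043423 [-0.4956 -0.441  -0.5268]
dp [-0.2027  0.048   0.1173] rot [ 0.0004 -0.0004 -0.    ] deg 0.0
```

Emit:
{"api": "carry_out", "payload": {"plan": [{"dp": [-0.03, 0.007, 0.0174], "delta_rot": [0, 0, 0], "fingers": 0}, {"dp": [-0.06, 0.014, 0.0347], "delta_rot": [0, 0, 0], "fingers": 0}, {"dp": [-0.09, 0.021, 0.052], "delta_rot": [0, 0, 0], "fingers": 0}, {"dp": [-0.12, 0.028, 0.0694], "delta_rot": [0, 0, 0], "fingers": 0}, {"dp": [-0.15, 0.0355, 0.0868], "delta_rot": [0, 0, 0], "fingers": 0}]}}

```text
t: 16.7
tool_pos: [0.5914, 0.3083, 0.1177]
eef_rot: [1.011, 2.445, -0.276]
ft_force: [0.3, 1.3, -0.2]
opening: 0.393
finger_force: 30.0
```

```bash
python3 tray.py green
python3 - <<'E'
from h import *
p=optics.read_camera("wrist");save(p,"w7.png")
goal((.643,.276,.12),Rl(135,30));print(px(p,(.643,.276,.003)))
E
```

```text
wrist [[334, 138], [390, 176], [391, 185], [354, 212], [287, 191], [287, 182]] [[[0.6083, 0.3017], [0.6712, 0.308], [0.6804, 0.3021], [0.6846, 0.2553], [0.6211, 0.2314], [0.6137, 0.2399]], [[0.6016, 0.3078], [0.6611, 0.3138], [0.6699, 0.3081], [0.6739, 0.2638], [0.6137, 0.2412], [0.6067, 0.2492]]]
top [[341, 126], [343, 160], [319, 161], [306, 127]] [[[0.6811, 0.2481], [0.6188, 0.2415], [0.6145, 0.2832], [0.6755, 0.3097]], [[0.6766, 0.2484], [0.6151, 0.242], [0.6109, 0.2831], [0.6711, 0.3092]]]
side [[387, 205], [363, 214], [351, 196], [374, 191]] [[[0.6836, 0.2602], [0.6184, 0.2449], [0.6161, 0.316], [0.6765, 0.3199]], [[0.6759, 0.2463], [0.6121, 0.2312], [0.6098, 0.3008], [0.6689, 0.3046]]]
16.85 [0.5919 0.3076 0.1177] [ 0.6531  0.6682  1.4543 -0.6129  1.0398  0.1931] 0.394443394405408 29.996387301944196 [ 0.317   0.1581 -0.3172]
dp [-0.0531  0.0139  0.028 ] rot [-0.004  -0.0005  0.0003] deg 0.2
(np.float64(340.7405009666478), np.float64(179.76975600123885))
```

View pics/w7.png

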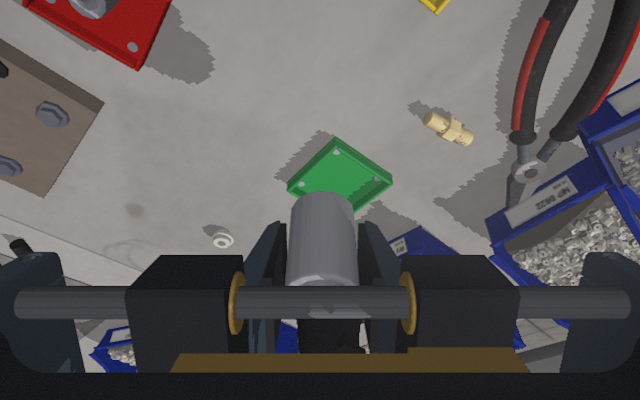

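The green tray screws are at (335,151), (375,178) and (302,183), putting its centre at about (0.643, 0.2755). Blue bins are nearby on the right. Now the approach.

Run:
```python
from h import *
goal((.6428,.2755,.065),Rl(135,30))
```

```text
dp [-0.0259  0.0136  0.0757] rot [-0.004  -0.0005  0.0003] deg 0.2
```

Emit:
{"api": "carry_out", "payload": {"plan": [{"dp": [-0.01, 0.005, 0.025], "delta_rot": [0, 0, 0], "fingers": 0}, {"dp": [-0.019, 0.01, 0.052], "delta_rot": [-0.002, 0, 0], "fingers": 0}, {"dp": [-0.0259, 0.0136, 0.0757], "delta_rot": [-0.004, 0, 0], "fingers": 0}, {"dp": [-0.0259, 0.0136, 0.0757], "delta_rot": [-0.004, 0, 0], "fingers": 0}, {"dp": [-0.0259, 0.0136, 0.0757], "delta_rot": [-0.004, 0, 0], "fingers": 0}]}}

```text
t: 17.32
tool_pos: [0.6418, 0.2766, 0.0648]
eef_rot: [1.01, 2.446, -0.272]
ft_force: [-1.4, -0.1, -0.7]
opening: 0.396
finger_force: 30.0
```

Run:
```python
from h import *
optics.read_camera("side"); optics.read_camera("side")
s=manip.read_state();print(s["t"],s["tool_pos"],s["joints"],s["finger_force"],s["ft_force"])
goal((.6428,.2755,.0315),Rl(135,30))
```

```text
17.4167 [0.6421 0.2778 0.0666] [ 0.5697  0.7534  1.4398 -0.6513  0.9347  0.1737] 29.996531722135842 [ 0.3809  0.2657 -0.0623]
dp [ 0.0157 -0.0012  0.0314] rot [ 0.0028 -0.0002  0.0021] deg 0.2
```

Emit:
{"api": "carry_out", "payload": {"plan": [{"dp": [0.007, -0.0012, 0.014], "delta_rot": [0.003, 0, 0], "fingers": 0}, {"dp": [0.012, -0.0012, 0.025], "delta_rot": [0.003, 0, 0], "fingers": 0}, {"dp": [0.0157, -0.0012, 0.0314], "delta_rot": [0.003, 0, 0.002], "fingers": 0}, {"dp": [0.0157, -0.0012, 0.0314], "delta_rot": [0.003, 0, 0.002], "fingers": 0}, {"dp": [0.0157, -0.0012, 0.0314], "delta_rot": [0.003, 0, 0.002], "fingers": 0}]}}

```text
t: 17.83
tool_pos: [0.6433, 0.2747, 0.0306]
eef_rot: [1.013, 2.444, -0.272]
ft_force: [-0.1, -0.2, -0.5]
opening: 0.398
finger_force: 30.0
```

Run:
```python
from h import *
optics.read_camera("side"); q=optics.read_camera("side"); p=optics.read_camera("wrist")
u,v=map(int,px(q,(.643,.2755,.03)))
cv2.imwrite("pics/pc.png",np.hstack([p["frame"][80:340,200:480],cv2.resize(q["frame"][v-35:v+35,u-40:u+40],(300,260),interpolation=2)])[:,:,::-1])
s=manip.read_state();print(s["t"],s["tool_pos"],s["joints"],s["finger_force"],s["ft_force"])
goal((.6428,.2755,.0302),Rl(135,30))
```

```text
17.9833 [0.6436 0.2746 0.0313] [ 0.5647  0.8026  1.4533 -0.6814  0.8861  0.2215] 29.99939213041216 [ 0.2272 -0.0757 -1.6154]
dp [0.0016 0.     0.0003] rot [-0.0005 -0.     -0.0008] deg 0.1
```

View pics/pc.png

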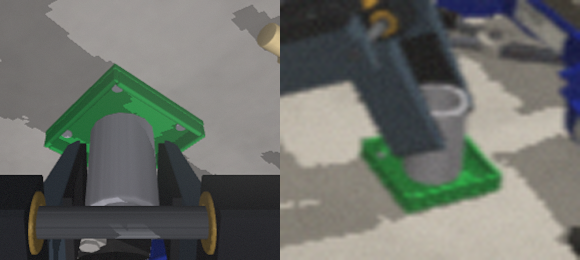

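The sleeve looks centred: tray corners are at (45,140) and (205,127), with the sleeve at about x = 122 in the crop. Lowering to contact.

Emit:
{"api": "carry_out", "payload": {"plan": [{"dp": [0.001, 0, 0.0006], "delta_rot": [0, 0, 0], "fingers": 0}, {"dp": [0.0014, 0, 0.001], "delta_rot": [0, 0, 0], "fingers": 0}, {"dp": [0.0014, 0, 0.001], "delta_rot": [0, 0, 0], "fingers": 0}, {"dp": [0.0014, 0, 0.001], "delta_rot": [0, 0, 0], "fingers": 0}]}}

```text
t: 18.32
tool_pos: [0.6432, 0.275, 0.0299]
eef_rot: [1.013, 2.443, -0.271]
ft_force: [0.0, -0.4, -1.1]
opening: 0.398
finger_force: 30.0
```

Emit:
{"api": "carry_out", "payload": {"plan": [{"dp": [0.0003, 0, 0.0005], "delta_rot": [0, 0, 0], "fingers": 0}, {"dp": [0.0006, 0, 0.001], "delta_rot": [0, 0, 0], "fingers": 0}, {"dp": [0.0006, 0, 0.001], "delta_rot": [0, 0, 0], "fingers": 0}]}}

```text
t: 18.57
tool_pos: [0.6434, 0.2751, 0.0296]
eef_rot: [1.013, 2.442, -0.271]
ft_force: [-5.2, 0.2, 10.6]
opening: 0.395
finger_force: 30.0
```

Run:
```python
from h import *
optics.read_camera("side")
s=manip.read_state();print(s["t"],s["tool_pos"],s["opening"],s["finger_force"],s["ft_force"])
```

```text
18.6167 [0.6434 0.275  0.0296] 0.3951954726410994 30.008569126948714 [-4.1441 -0.0606  9.4773]
```

Contact. Releasing and retreating.

Emit:
{"api": "carry_out", "payload": {"plan": [{"dp": [0, 0, -0.0003], "delta_rot": [0, 0, 0], "fingers": 0.5}, {"dp": [0, 0, -0.0003], "delta_rot": [0, 0, 0], "fingers": 0.6}, {"dp": [0, 0, -0.0003], "delta_rot": [0, 0, 0], "fingers": 0.6}, {"dp": [0, 0, -0.0003], "delta_rot": [0, 0, 0], "fingers": 0.6}]}}

```text
t: 18.95
tool_pos: [0.6432, 0.2752, 0.0289]
eef_rot: [1.013, 2.443, -0.271]
ft_force: [0.2, -0.8, 0.7]
opening: 0.599
finger_force: 0.0
```

Emit:
{"api": "carry_out", "payload": {"plan": [{"dp": [0, 0, -0.02], "delta_rot": [0, 0, 0], "fingers": 0.6}, {"dp": [0, 0, -0.05], "delta_rot": [0, 0, 0], "fingers": 0.6}, {"dp": [0, 0, -0.085], "delta_rot": [0, 0, 0], "fingers": 0.6}, {"dp": [0, 0, -0.12], "delta_rot": [0, 0, 0], "fingers": 0.6}, {"dp": [0, 0, -0.14], "delta_rot": [0, 0, 0], "fingers": 0.6}]}}

```text
t: 19.37
tool_pos: [0.5933, 0.3264, 0.1534]
eef_rot: [1.013, 2.442, -0.268]
ft_force: [0.3, 0.8, 1.5]
opening: 0.601
finger_force: 0.0
```

Run:
```python
from h import *
optics.read_camera("side"); p=optics.read_camera("wrist"); q=optics.read_camera("side")
cv2.imwrite("pics/end.png",np.hstack([p["frame"][0:320,130:530],cv2.resize(q["frame"][150:240,250:400],(400,320),interpolation=2)])[:,:,::-1])
s=manip.read_state();print(s["t"],s["tool_pos"],s["opening"],s["ft_force"])
print(px(p,(.643,.2755,.055)),px(p,(.643,.2755,.003)))
```

```text
19.5167 [0.5939 0.3258 0.1517] 0.5979920620529519 [0.9298 0.6366 0.4398]
(np.float64(320.60267293788706), np.float64(202.32805641575231)) (np.float64(320.4556209907115), np.float64(162.4324586951819))
```

View pics/end.png

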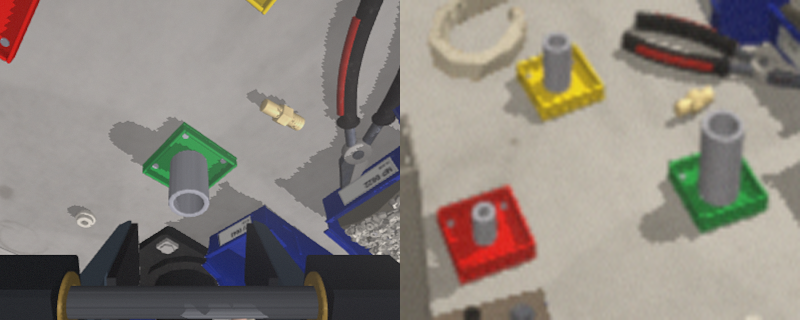

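All three sleeves stand upright and centred: red at (485,225), yellow at (557,60) and green at (720,160) in the side crop. The fitting and bush look undisturbed.

```bash
python3 -c "
from plant import manip
print(manip.job_done())"
```

```text
the job is handed in; nothing more can be done
None
```

The job is handed in: the shortest sleeve is in the red tray, the middle one in yellow and the longest in green, all upright and near the middle, and the brass fitting and nylon bush were not touched.

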